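# Start the tube warmer

### The job

Get the tube warmer on the test desk running, using only the fingertips and a light touch: press its half-open lid down by the front rail until it is fully shut, then press down the raised outer end of the power rocker so that it stays switched on, then press the large round start key fully down, let it come back up and take the hand away. Do not let the lid slam or raise it further, leave the two small square set keys alone, and do not pick up or shift the tubes or anything else on the desk.

Things in the scene. Friction and masses are not known exactly. Their poses are not given: they have to be found in the camera images.
- warmer: White bench warmer, fixed, 300 deep (x), 260 wide (y) mm. Origin: centre of its underside, on the desk; x runs from its front (robot side) to its back, y to its left, z up. Front, x -150 to -45: level control deck 79 mm high: start key left (+y), display and two small set keys in the middle, power rocker right (-y). Rear, x -45 to 150: chamber, walls 125 mm high, lid on top.
- lid (a joint): Lid angle, rad: 0 shut, positive with its front edge raised (starts at 0.35 to 0.6). Clear flat panel in a white frame, 175 mm deep, 214 wide, 8 thick. Hinge line along the warmer's y at x = 125, z = 128 mm in the warmer's frame. Stiff hinge: the lid stays where it is left; 1 to 2 N down on the front rail closes it, then it stops hard on the rim.
- lid_rail (a point): Centre of the top face of the lid's front rail, a solid white bar 42 mm deep, 214 wide; 154 mm from the hinge line, 21 mm behind the lid's front edge. Moves on an arc with the lid; when shut it is at x = -29, y = 0, z = 136 mm in the warmer's frame. Axes are the lid's: x to the hinge, y along the rail, z out of the top face.
- rocker (a joint): Power rocker angle, rad: 0 off (outer, right-hand end raised), 0.34 on (outer half pressed level, inner end raised). Stays where it is left; about 3 to 4 N on the raised end moves it. Pivot along the warmer's x, at x = -97, y = -84, z = 83 mm in the warmer's frame.
- rocker_raised_end (a point): Pressing spot on the outer (right-hand, -y) half of the power rocker: grey, 44 mm long (along the warmer's y), 28 wide, V-shaped face. The spot is 14 mm out from the pivot, at x = -97, y = -98, z = 94 mm in the warmer's frame when off; it goes down 5 mm when switched on and is then still 10 mm above the deck.
- start_key (a joint): Travel of the start key in m: 0 up, 0.004 fully down. A spring key that takes 1.5 N to start and 3.5 N fully down, where it stops hard; it comes back up when let go.
- start_key_top (a point): Centre of the top face of the start key, a round grey key 28 mm in diameter at the left end of the deck, 88 mm above the desk when up (10 mm above the deck), at x = -97, y = 84 mm in the warmer's frame. It moves straight down.
- set_key_left (a joint): Travel of the left small set key in m: 0 up, 0.0025 down. Not to be pressed.
- set_key_right (a joint): Travel of the right small set key in m: 0 up, 0.0025 down. Not to be pressed.
- set_key_left_top (a point): Centre of the top of the left small set key, 12 mm square, at x = -128, y = 16, z = 84 mm in the warmer's frame. Not to be pressed.
- set_key_right_top (a point): Centre of the top of the right small set key, 12 mm square, at x = -128, y = -16, z = 84 mm in the warmer's frame. Not to be pressed.
- tube1: One of four small capped sample tubes, 14 mm in diameter at the cap and 28 high, standing loose in the aluminium block inside the chamber, below the lid. Origin: centre of its underside. Leave alone.
- tube2: One of four small capped sample tubes, 14 mm in diameter at the cap and 28 high, standing loose in the aluminium block inside the chamber, below the lid. Origin: centre of its underside. Leave alone.
- tube3: One of four small capped sample tubes, 14 mm in diameter at the cap and 28 high, standing loose in the aluminium block inside the chamber, below the lid. Origin: centre of its underside. Leave alone.
- tube4: One of four small capped sample tubes, 14 mm in diameter at the cap and 28 high, standing loose in the aluminium block inside the chamber, below the lid. Origin: centre of its underside. Leave alone.
- rack: Red tube rack 160 x 75 x 82 mm with white-capped tubes standing up to 102 mm high in it, loose, to the side of the warmer. Origin: centre of its underside. Leave alone.
- glove_box: White carton of gloves 235 x 120 x 65 mm, loose, to the side of the warmer. Origin: centre of its underside. Leave alone.
- buffer_bottle: White bottle 42 mm in diameter, 95 high, loose, near a front corner of the warmer. Origin: centre of its underside. Leave alone.
- tray: Grey shallow tray 200 x 140 x 22 mm with wrapped swabs, loose. Origin: centre of its underside. Leave alone.

How it is judged:
By the outcome, as a careful person would: the job done as asked, in the order asked, and still so for the second after the job is handed in, with the robot touching nothing.
It also fails if it takes over 43 s, if anything falls off the work surface, if the arm or the gripper's body presses on something with over 40 N, if the wrist force passes 120 N, or if a joint passes its speed limit or range.

### The arm

A 6-joint arm with a two-finger parallel gripper is mounted at the origin on the work surface. World frame = base frame: x ahead of the robot, y to its left, z up, the work surface at z = 0. Lengths are in m, angles in degrees, forces in N, time in s.
With the tool pointing down it reaches from about 0.3 to 0.75 m from the base axis. Payload 8.5 kg.
Tool frame: the origin (TCP) lies on the centre line of the jaws, within the pads' length; the fingertips stand 17 mm ahead of it and the grasp point (between the pads) lies 2 mm behind it; z points along the fingers, y is the direction in which the jaws open and shut (so a half turn about z gives the same grasp; the last joint's range is limited). The gripper opens to 85 mm and grips with 20 to 120 N. Pads are 22 mm wide; open, the fingers measure 114 mm over their backs; the gripper's body (76 mm by 85 mm) begins 54 mm behind the grasp point. The pads swing forward as they close: fully open they stand 13 mm farther back than shut.
Start: joints at [53.382, 21.807, 74.336, -0, 83.858, -12.336], TCP at [0.226, 0.501, 0.248] pointing down, gripper open.
Joint ranges: [-178.18, 178.18], [-50.72, 133.34], [12.68, 142.11], [-81.47, 261.47], [9.98, 163.14], [-165.26, 165.26]. Speed limits (degrees/s): [136.94, 136.94, 180, 180, 180, 180].

### API

Orientations are given as a 3x3 rotation matrix whose columns are the frame's x, y, z axes.
In Python, from rig import env, imaging, close_job gives the robot as it stands.
- The arm moves only by the tool step_arm, never from a script. Its argument "steps" is one flat list of numbers, 7 for each row, row after row: the opening, from 0 (shut) to 1 (fully open), then the shift along the tool's x, y, z as a fraction of full scale, then the turn, a rotation vector about the tool's x, y, z as a fraction of full scale. A call has 1 to 10 rows; each row is the pose to reach, as a shift and turn from the pose commanded when the call began, along the tool's axes at that moment; what a row does not reach only later rows make up. Full scale, the value 1, is 0.3 m for a shift and 45 degrees for a turn. A row lasts 1/10 s, in which the tool goes at most 50 mm and 8.59 degrees, less where a joint would pass 70% of its speed; a pose out of reach is approached as far as the arm can. A call with a number of a shift or a turn outside -1 to 1 is refused whole. A call with a gripper value outside its range is refused whole. The fingers move at their own pace and stop on an object; "grip_force" is the grip in N (left out, the last holds). Time passes only in rows, so rows that repeat a pose let the fingers close. It gives the time, the measured TCP pose, the force and the opening at its end, in the units of the state.
- env.observe(): the state, without advancing time (a new reading comes with each control period).
- imaging.get_image(name): name is "scene" or "top" or "wrist"; returns (picture, depth): 400x640x3 uint8, blue, green, red; 400x640 float32, m along the optical axis (not along the pixel's ray), 0 where there is no reading.
- imaging.get_calibration(name): a dict with "camera_matrix" (3x3 intrinsics, pixels), "world_from_camera" (4x4, takes a point from camera to world coordinates). Camera axes: x right, y down, z forward; pixel columns grow to the right and rows downward; lengths in m; the calibration is good to about 2 mm. A picture is of the moment at which its call begins: read the wrist's pose just before it. get_calibration takes no time and is no camera call; for the wrist camera it gives the pose at the moment of the call.
- close_job(): hands the job in, once; it reports no verdict.
Trained networks look in the newest picture that a camera, given by its name, has taken for a name from the list of things; names that differ only in an ending like _2 or _b are one class to them, and where a whole thing is asked for, a point or a joint stands for the part that bears it (a point fixed in the world has none). Each returns a list of dicts, best first, with "score" (0 to 1); they miss things now and then, are a little off and sometimes report something else, mostly with a low value. They report only what shows in the picture. A call takes as long as a camera call.
- imaging.spot_in(camera, target): "pixel" ([column, row] in pixels, amid what is visible of it).
- imaging.regions_of(camera, target): "mask" (400x640 bool, what is visible of it) and "pixel" ([column, row] in pixels, amid what is visible of it).
- imaging.pinpoint(camera, target): "pixel" ([column, row] in pixels: a listed point, or the origin of a listed thing).
The state is a dict: "time_s": time; "q": joint angles; "qvel": joint speeds; "joint_efforts": joint torques, N m; "position": TCP position; "tool_rot": TCP orientation; "ft_force": force on the tool from outside, world axes, zero at the start; "wrist_torque": the same for the moment, N m; "grip_width": finger opening in m.
Only numpy, scipy, OpenCV 4.12 (cv2) and the standard library are available. Lean on these libraries where they do the work, as an engineer would, in place of code of your own. Each camera call takes 0.05 s, during which the arm holds its last target.

## Working session

There is one attempt and no reset: what is moved stays moved. The work goes in short steps, Python scripts to look and compute and a tool call to move; the robot and the scene stay as the last step left them, time stands still between calls to the robot, and variables do not carry over. Pictures are saved under pics/ and viewed, and the job is handed in when it is done.

Besides the shell and the picture viewer there is one more tool, called after "Emit:" as name(argument=value, ...) on one line, values as JSON. step_arm: Moves the arm, as the interface text tells. Shift numbers are shares of 0.3 m and turn numbers shares of 45 degrees, none past 1 either way. Its arguments: {"type":"object","properties":{"steps":{"type":"array","items":{"type":"number"}},"grip_force":{"type":"number"}},"required":["steps"]}

```bash
ls; mkdir -p pics
cat > h.py <<'E'
import numpy as np, cv2
from rig import env, imaging
def snap(n,f):
    im,d=imaging.get_image(n); cv2.imwrite(f'pics/{f}.png',im); np.save(f'pics/{f}.npy',d); return im,d
def w(n,px,d,r=2):
    c=imaging.get_calibration(n);K=np.array(c["camera_matrix"]);T=np.array(c["world_from_camera"])
    u,v=px;ui,vi=int(round(u)),int(round(v))
    p=d[max(vi-r,0):vi+r+1,max(ui-r,0):ui+r+1];p=p[p>0]
    z=np.median(p)
    return (T@np.array([(u-K[0,2])/K[0,0]*z,(v-K[1,2])/K[1,1]*z,z,1]))[:3]
E
python3 - <<'E'
from h import *
np.set_printoptions(precision=4,suppress=True)
s=env.observe();print(s)
for n in ["scene","top"]:
    im,d=snap(n,n+"0")
    for t in ["warmer","lid_rail","rocker_raised_end","start_key_top","set_key_left_top","set_key_right_top","buffer_bottle","rack","glove_box","tray"]:
        r=imaging.pinpoint(n,t)
        for e in r[:2]:
            print(n,t,round(e["score"],2),e["pixel"],w(n,e["pixel"],d))
E
```

```text
pics
{'time_s': 0.0, 'q': array([ 53.3823,  21.8403,  74.3872,  -0.0008,  83.8571, -12.3366]), 'qvel': array([ 0.0027, -0.0277, -0.0461, -0.0471,  0.014 , -0.007 ]), 'joint_efforts': array([  0.0001, -44.8458, -23.1281,  -0.0002,   0.0047,   0.    ]), 'position': array([0.226 , 0.5011, 0.2477]), 'tool_rot': array([[-0.9115,  0.4112, -0.0009],
       [ 0.4112,  0.9115, -0.0012],
       [ 0.0003, -0.0014, -1.    ]]), 'ft_force': array([-0.3614, -0.1072,  0.1321]), 'wrist_torque': array([-0.0423,  0.0278,  0.0067]), 'grip_width': 0.08562314350007398}
scene warmer 0.8 [329.4, 204.2] [ 0.5782 -0.0085  0.1254]
scene lid_rail 0.56 [332.2, 142.4] [0.5865 0.1154 0.2174]
scene lid_rail 0.47 [337.2, 181.4] [0.6035 0.1133 0.0911]
scene rocker_raised_end 0.46 [303.5, 207.4] [0.5151 0.0165 0.0899]
scene start_key_top 0.45 [291.5, 164.3] [0.4792 0.1897 0.0876]
scene set_key_right_top 0.36 [342.7, 193.0] [0.6121 0.0288 0.1274]
scene buffer_bottle 0.73 [284.4, 262.6] [ 0.4722 -0.1254  0.0507]
scene buffer_bottle 0.37 [337.1, 179.7] [0.6034 0.1176 0.0933]
scene rack 0.91 [376.4, 276.4] [ 0.6829 -0.161
[... 178 characters left out ...]
op warmer 0.65 [283.3, 193.6] [0.5701 0.1094 0.1225]
top warmer 0.45 [253.1, 233.6] [0.4776 0.1835 0.0866]
top lid_rail 0.91 [276.7, 182.6] [0.5824 0.1173 0.2176]
top lid_rail 0.42 [251.5, 234.3] [0.4759 0.1873 0.0865]
top rocker_raised_end 0.79 [328.8, 223.3] [0.5024 0.0019 0.0934]
top start_key_top 0.4 [250.7, 232.5] [0.4802 0.1892 0.087 ]
top set_key_left_top 0.37 [282.1, 239.8] [0.4631 0.114  0.0816]
top set_key_right_top 0.57 [294.7, 237.8] [0.4681 0.0838 0.0799]
top buffer_bottle 0.49 [371.4, 235.1] [ 0.4746 -0.0998  0.0913]
top rack 0.91 [377.4, 153.8] [ 0.6701 -0.1152  0.1003]
top glove_box 0.63 [188.5, 176.2] [0.6191 0.3473 0.0719]
top tray 0.75 [195.1, 288.5] [0.342  0.3381 0.0081]
```

View pics/top0.png

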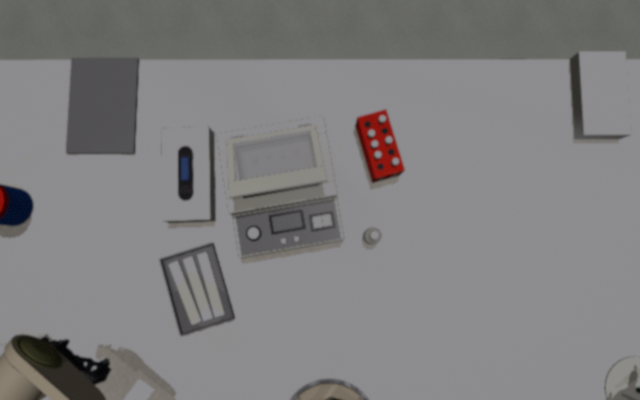

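View pics/scene0.png

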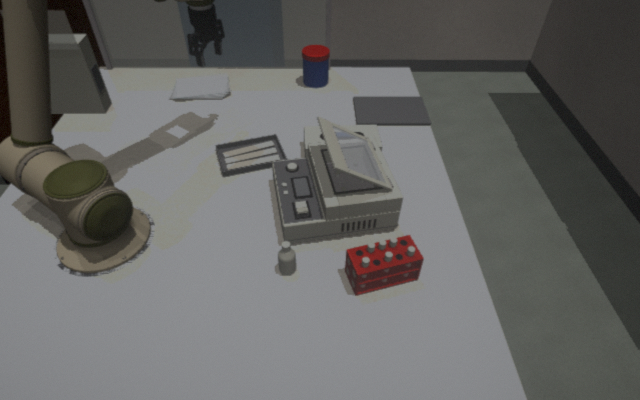

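Run:
```python
from h import *
im=cv2.imread('pics/top0.png')
c=im[120:260,220:400]
cv2.imwrite('pics/top0z.png',cv2.resize(c,None,fx=4.4,fy=4.2857,interpolation=cv2.INTER_CUBIC))
```

```text
(no output)
```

View pics/top0z.png

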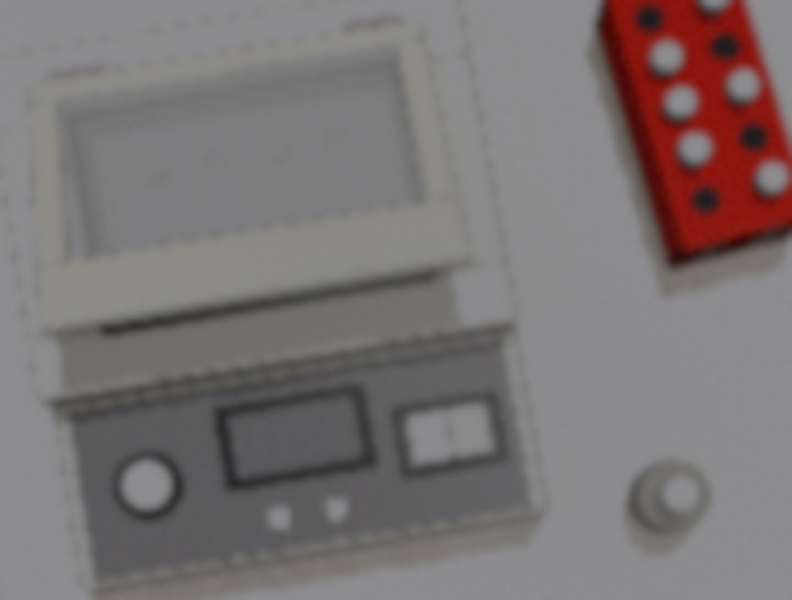

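The top view shows the warmer with its lid half open. In pixels, the start key is at about (253.6, 233.4), the rocker centre at about (322.5, 221), and the set keys at about (283.4, 241) and (296.6, 239). The bottle stands just right of the deck at (371, 235). Next I fit the warmer pose.

```bash
cat >> h.py <<'E'
def ray(n,px,z):
    c=imaging.get_calibration(n);K=np.array(c["camera_matrix"]);T=np.array(c["world_from_camera"])
    r=T[:3,:3]@np.array([(px[0]-K[0,2])/K[0,0],(px[1]-K[1,2])/K[1,1],1]);o=T[:3,3]
    return o+r*(z-o[2])/r[2]
def fit(A,B):
    A=np.array(A)[:,:2];B=np.array(B)[:,:2];a=A.mean(0);b=B.mean(0)
    H=(A-a).T@(B-b);th=np.arctan2(H[0,1]-H[1,0],H[0,0]+H[1,1])
    R=np.array([[np.cos(th),-np.sin(th)],[np.sin(th),np.cos(th)]]);return th,R,b-R@a,(R@A.T).T+(b-R@a)-B
E
python3 - <<'E'
from h import *
np.set_printoptions(precision=4,suppress=True)
px={'k':(253.6,233.4,.088,-.097,.084),'sl':(283.4,240.9,.084,-.128,.016),'sr':(296.6,239,.084,-.128,-.016),'r':(322.5,221,.088,-.097,-.084)}
A=[];B=[]
for k,(u,v,z,x,y) in px.items():
    A.append((x,y));B.append(ray("top",(u,v),z)); print(k,B[-1])
th,R,t,res=fit(A,B);print(np.degrees(th),t,res)
# lid plane from depth
im=cv2.imread('pics/top0.png');d=np.load('pics/top0.npy')
c=imaging.get_calibration("top");K=np.array(c["camera_matrix"]);T=np.array(c["world_from_camera"]);print(T)
v,u=np.mgrid[110:265,215:350];z=d[110:265,215:350]
P=np.stack([(u-K[0,2])/K[0,0]*z,(v-K[1,2])/K[1,1]*z,z,np.ones_like(z)],-1)@T.T
P=P[...,:3].reshape(-1,3)[z.ravel()>0]
L=P.copy();L[:,:2]=(P[:,:2]-t)@R
def prof(mask):
    Q=L[mask]
    for x in np.arange(-.16,.17,.012):
        m=abs(Q[:,0]-x)<.006
        if m.sum()>2: print(round(x,3),m.sum(),np.percentile(Q[m,2],[10,50,90]))
prof(abs(L[:,1])<.09)
m=(abs(L[:,1])<.11)&(L[:,0]>-.045)
Q=L[m];ang=np.arctan2(Q[:,2]-.136,.125-Q[:,0]);dist=np.hypot(Q[:,2]-.128,.125-Q[:,0])
print(np.percentile(ang[(dist>.13)&(Q[:,2]>.16)],[10,50,90]))
# warmer top rim edges
m=(L[:,2]>.115)&(L[:,2]<.13);print(np.percentile(L[m],[2,98],axis=0))
m=(L[:,2]>.07)&(L[:,2]<.1);print(np.percentile(L[m],[2,98],axis=0))
E
```

```text
k [0.478  0.1821 0.088 ]
sl [0.4604 0.1107 0.084 ]
sr [0.4651 0.079  0.084 ]
r [0.5082 0.0169 0.088 ]
10.197242573799087 [0.5886 0.1171] [[ 0.0003  0.0005]
 [-0.0006 -0.0005]
 [ 0.0004 -0.0003]
 [-0.0002  0.0003]]
[[ 0.0033 -0.9933  0.1152  0.426 ]
 [-0.9999 -0.0022  0.0098  0.0273]
 [-0.0095 -0.1153 -0.9933  1.2958]
 [ 0.      0.      0.      1.    ]]
-0.16 333 [-0.0053 -0.0017  0.0015]
-0.148 407 [-0.0021  0.0733  0.0786]
-0.136 371 [0.0745 0.0778 0.081 ]
-0.124 365 [0.0746 0.0777 0.0813]
-0.112 381 [0.0746 0.0782 0.0831]
-0.1 367 [0.0761 0.0804 0.0877]
-0.088 366 [0.0758 0.0801 0.0883]
-0.076 367 [0.0754 0.0787 0.0822]
-0.064 358 [0.0751 0.0785 0.0818]
-0.052 363 [0.0743 0.0771 0.0802]
-0.04 548 [0.0825 0.1213 0.1253]
-0.028 417 [0.1206 0.1237 0.129 ]
-0.016 843 [0.1222 0.2184 0.2245]
-0.004 434 [0.211  0.2156 0.2191]
0.008 401 [0.2045 0.2084 0.2123]
0.02 374 [0.1945 0.1983 0.2032]
0.032 379 [0.1875 0.191  0.1947]
0.044 366 [0.1799 0.1835 0.1881]
0.056 367 [0.1721 0.1758 0.1799]
0.068 355 [0.1651 0.1687 0.1723]
0.08 347 [0.1578 0.1611 0.1648]
0.092 332 [0.1503 0.154  0.1573]
0.104 329 [0.1427 0.1465 0.1503]
0.116 343 [0.1374 0.1405 0.1433]
0.128 266 [0.1229 0.1339 0.138 ]
0.14 359 [0.1207 0.1235 0.1264]
0.152 105 [0.1195 0.1221 0.125 ]
[0.5344 0.5511 0.5652]
[[-0.0439 -0.1273  0.1182]
 [ 0.1479  0.1281  0.1281]]
[[-0.1475 -0.1234  0.0722]
 [-0.0448  0.1247  0.0916]]
```

```bash
cat >> h.py <<'E'
np.set_printoptions(precision=4,suppress=True)
from scipy.spatial.transform import Rotation as Ro
TH=np.radians(10.2);T0=np.array([.5886,.1171])
def W2(x,y,z):
    c,s=np.cos(TH),np.sin(TH);return np.array([T0[0]+c*x-s*y,T0[1]+s*x+c*y,z])
def Rt():
    c,s=np.cos(TH),np.sin(TH);return np.array([[-s,c,0],[c,s,0],[0,0,-1.]])
def plan(xyzs,wf=True):
    s=env.observe();R=np.array(s["tool_rot"]);p=np.array(s["position"])
    print('t',s["time_s"],'pos',p,'F',s["ft_force"],'w',round(s["grip_width"],4),'q',s["q"])
    c,sn=np.cos(TH),np.sin(TH);d=p[:2]-T0;print('warmer-frame TCP',c*d[0]+sn*d[1],-sn*d[0]+c*d[1],p[2])
    for a in xyzs:
        g=W2(*a) if wf else np.array(a)
        print(a,'shift',R.T@(g-p)/.3,'turn',np.degrees(Ro.from_matrix(R.T@Rt()).as_rotvec())/45)
E
python3 - <<'E'
from h import *
plan([(.008,0,.30),(-.03,0,.33)])
E
```

```text
t 1.1 pos [0.2262 0.5013 0.2483] F [-0.7522  0.1329 -0.4375] w 0.0852 q [ 53.3829  21.8065  74.3351   0.0006  83.8573 -12.3351]
warmer-frame TCP -0.28866708017483395 0.44234581484198876 0.24832731550749512
(0.008, 0, 0.3) shift [-1.6499 -0.6556 -0.1723] turn [ 0.     -0.      1.2337]
(-0.03, 0, 0.33) shift [-1.5455 -0.7273 -0.2723] turn [ 0.     -0.      1.2337]
```

Emit:
step_arm(steps=[0,-0.1,-0.05,-0.05,0,0,0.08,0,-0.2,-0.1,-0.1,0,0,0.16,0,-0.3,-0.15,-0.15,0,0,0.24,0,-0.4,-0.2,-0.2,0,0,0.32,0,-0.5,-0.25,-0.2,0,0,0.4,0,-0.6,-0.3,-0.2,0,0,0.48,0,-0.7,-0.35,-0.2,0,0,0.56,0,-0.8,-0.4,-0.2,0,0,0.64,0,-0.9,-0.4,-0.2,0,0,0.72,0,-1,-0.4,-0.2,0,0,0.8])

```text
time_s: 2.1
position: [0.4512, 0.2676, 0.3086]
tool_rot: [[-0.493, 0.87, 0.0], [0.87, 0.493, 0.0], [-0.0, 0.0, -1.0]]
ft_force: [-0.1, 0.7, 0.9]
grip_width: -0.0004
```

Run:
```python
from h import *
plan([(.008,0,.30),(-.05,0,.31)])
```

```text
t 2.1 pos [0.4512 0.2676 0.3086] F [-0.0572  0.6754  0.9153] w -0.0004 q [ 17.7258  17.0979  71.4938   0.0036  91.3808 -11.8081]
warmer-frame TCP -0.10857787084570587 0.17244522016445007 0.308614799464611
(0.008, 0, 0.3) shift [-0.6711  0.1764  0.0288] turn [ 0.0006 -0.0001  0.4296]
(-0.05, 0, 0.31) shift [-0.607  -0.0061 -0.0046] turn [ 0.0006 -0.0001  0.4296]
```

Emit:
step_arm(steps=[0,-0.1,0,0,0,0,0.08,0,-0.2,0,0,0,0,0.16,0,-0.3,0,0,0,0,0.24,0,-0.4,0,0,0,0,0.32,0,-0.5,0,0,0,0,0.4,0,-0.6,0,0,0,0,0.43,0,-0.6,0,0,0,0,0.43])

```text
time_s: 2.8
position: [0.5409, 0.1096, 0.3078]
tool_rot: [[-0.176, 0.984, -0.0], [0.984, 0.176, -0.001], [-0.001, -0.0, -1.0]]
ft_force: [-0.5, 0.7, -0.0]
grip_width: 0.0
```

Run:
```python
from h import *
im,d=snap("wrist","w1")
c=imaging.get_calibration("wrist");np.savez('pics/w1c.npz',K=c["camera_matrix"],T=c["world_from_camera"]);print(np.array(c["world_from_camera"]))
for t in ["lid_rail","rocker_raised_end","start_key_top","set_key_left_top","set_key_right_top"]:
    for e in imaging.pinpoint("wrist",t)[:1]:
        print(t,round(e["score"],2),e["pixel"],w("wrist",e["pixel"],d))
for nm,p in dict(k=(-.097,.084,.088),r=(-.097,-.098,.094),sl=(-.128,.016,.084),sr=(-.128,-.016,.084)).items(): print(nm,W2(*p))
plan([(.008,0,.25)])
```

```text
[[ 0.9841  0.1702  0.0502  0.526 ]
 [ 0.1775 -0.9437 -0.2791  0.1833]
 [-0.0001  0.2836 -0.9589  0.4336]
 [ 0.      0.      0.      1.    ]]
lid_rail 0.85 [396.1, 212.0] [0.5832 0.1232 0.2172]
rocker_raised_end 0.95 [276.1, 266.9] [0.5071 0.0085 0.0948]
start_key_top 0.68 [271.4, 83.4] [0.476  0.1876 0.089 ]
set_key_left_top 0.73 [244.0, 153.1] [0.4581 0.1189 0.0844]
set_key_right_top 0.67 [245.8, 187.1] [0.4641 0.0854 0.0849]
k [0.4783 0.1826 0.088 ]
r [0.5105 0.0035 0.094 ]
sl [0.4598 0.1102 0.084 ]
sr [0.4655 0.0787 0.084 ]
t 3.1 pos [0.5391 0.1132 0.3085] F [0.8853 0.5347 0.2604] w -0.0003 q [ -0.4656  19.8945  67.3699   0.0072  92.7264 -10.9176]
warmer-frame TCP -0.04945468211560423 0.004888177122203153 0.30850668140109394
(0.008, 0, 0.25) shift [-0.0172  0.1914  0.1951] turn [ 0.0002 -0.0001  0.0056]
```

View pics/w1.png

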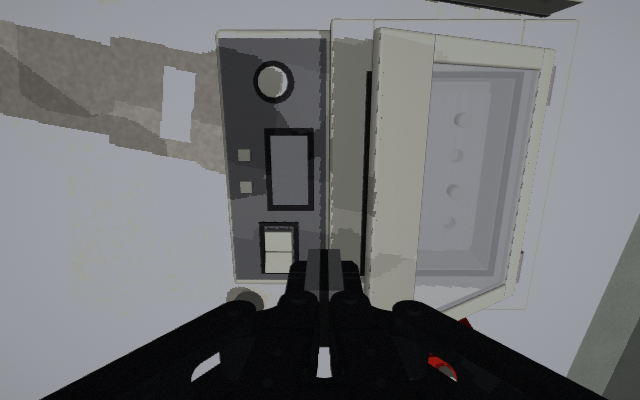

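The wrist view, taken while the arm was still settling, shows the deck: start key at (273, 82), set keys at (244, 155) and (246, 187), rocker at (278, 251), lid rail around (400, 180). I'll retake it now that the arm is still.

Run:
```python
from h import *
im,d=snap("wrist","w2")
print(cv2.absdiff(im,cv2.imread('pics/w1.png')).mean())
c=imaging.get_calibration("wrist");print(np.array(c["world_from_camera"])[:3,3])
for t in ["lid_rail","rocker_raised_end","start_key_top","set_key_left_top","set_key_right_top"]:
    for e in imaging.pinpoint("wrist",t)[:1]:
        print(t,round(e["score"],2),e["pixel"],w("wrist",e["pixel"],d))
cv2.imwrite('pics/w2z.png',cv2.resize(im[20:300,210:350],None,fx=4,fy=2.1))
plan([(.008,0,.25)])
```

```text
4.171955729166666
[0.5247 0.1852 0.4342]
rocker_raised_end 0.77 [282.1, 266.7] [0.5133 0.009  0.0931]
set_key_left_top 0.74 [246.7, 159.3] [0.4617 0.1128 0.0842]
set_key_right_top 0.67 [249.0, 190.0] [0.4677 0.082  0.0837]
t 3.4 pos [0.5394 0.1125 0.3084] F [-0.4141 -0.0806  0.4322] w -0.0002 q [ -0.5302  19.9205  67.3496   0.0008  92.7247 -10.9216]
warmer-frame TCP -0.04924176889668624 0.00420298159395838 0.308388668033297
(0.008, 0, 0.25) shift [-0.0146  0.1907  0.1946] turn [0.0001 0.     0.0043]
```

View pics/w2z.png

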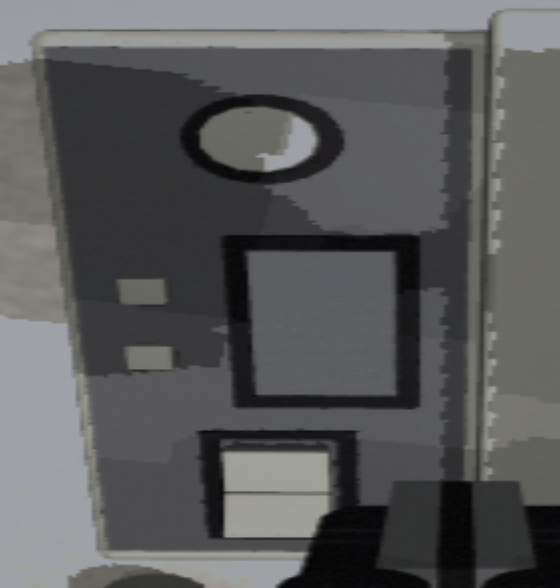

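Run:
```python
from h import *
px={'k':(274.5,86.2,.088,-.097,.084),'sl':(245.5,158.6,.084,-.128,.016),'sr':(247.3,190.5,.084,-.128,-.016),'r':(278.8,254.8,.085,-.097,-.084)}
A=[];B=[]
for k,(u,v,z,x,y) in px.items():
    A.append((x,y));B.append(ray("wrist",(u,v),z)); print(k,B[-1],W2(x,y,z))
th,R,t,res=fit(A,B);print(np.degrees(th),t,res)
```

```text
k [0.4794 0.1852 0.088 ] [0.4783 0.1826 0.088 ]
sl [0.4605 0.1131 0.084 ] [0.4598 0.1102 0.084 ]
sr [0.4661 0.0813 0.084 ] [0.4655 0.0787 0.084 ]
r [0.5076 0.0177 0.085 ] [0.508  0.0173 0.085 ]
9.474534415487689 [0.5894 0.1178] [[ 0.0005 -0.0005]
 [-0.     -0.0006]
 [-0.0004 -0.0003]
 [-0.0001  0.0013]]
```

```bash
sed -i 's/^TH=.*/TH=np.radians(10.0);T0=np.array([.589,.1175])/' h.py
python3 - <<'E'
from h import *
plan([(.008,0,.255)])
E
```

```text
t 3.4 pos [0.5394 0.1125 0.3084] F [-0.4141 -0.0806  0.4322] w -0.0002 q [ -0.5302  19.9205  67.3496   0.0008  92.7247 -10.9216]
warmer-frame TCP -0.04971952241489984 0.003706606307530752 0.308388668033297
(0.008, 0, 0.255) shift [-0.0137  0.1923  0.178 ] turn [0.0001 0.     0.0087]
```

Emit:
step_arm(steps=[0,-0.01,0.1,0.05,0,0,0,0,-0.01,0.19,0.12,0,0,0,0,-0.01,0.19,0.16,0,0,0,0,-0.01,0.19,0.178,0,0,0,0,-0.01,0.19,0.178,0,0,0])

```text
time_s: 3.9
position: [0.5954, 0.1196, 0.2548]
tool_rot: [[-0.18, 0.984, -0.001], [0.984, 0.18, 0.0], [0.0, -0.001, -1.0]]
ft_force: [0.4, -0.2, -0.6]
grip_width: 0.0
```

Run:
```python
from h import *
plan([(.008,0,.255),(.008,0,.235)])
im,d=snap("scene","s1")
cv2.imwrite('pics/s1z.png',cv2.resize(im[60:280,220:440],None,fx=2.7,fy=2.7))
```

```text
t 3.9 pos [0.5954 0.1196 0.2548] F [ 0.4445 -0.1919 -0.623 ] w 0.0 q [  0.2003  27.4774  63.8902   0.0002  88.6925 -10.1755]
warmer-frame TCP 0.0066566647224761254 0.0009415692771260519 0.2547677459567267
(0.008, 0, 0.255) shift [-0.0032  0.0045 -0.0008] turn [-0.0013 -0.0002  0.0084]
(0.008, 0, 0.235) shift [-0.0032  0.0045  0.0659] turn [-0.0013 -0.0002  0.0084]
```

View pics/s1z.png

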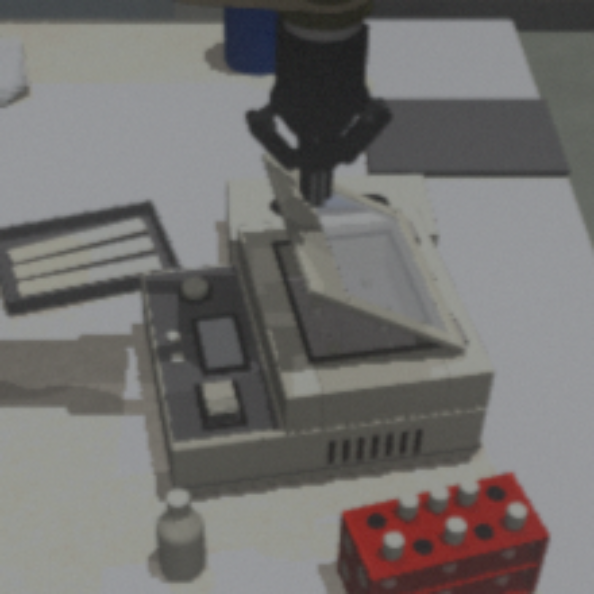

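The fingertips hang just above the lid rail, slightly behind its front edge and near the middle. Next I feel downward for contact.

Emit:
step_arm(steps=[0,0,0,0.02,0,0,0,0,0,0,0.04,0,0,0,0,0,0,0.04,0,0,0])

```text
time_s: 4.25
position: [0.5956, 0.1195, 0.2423]
tool_rot: [[-0.18, 0.984, -0.001], [0.984, 0.18, -0.0], [0.0, -0.001, -1.0]]
ft_force: [1.0, -0.2, 0.4]
grip_width: 0.0001
```

Emit:
step_arm(steps=[0,0,0,0.01,0,0,0,0,0,0,0.02,0,0,0,0,0,0,0.02,0,0,0])

```text
time_s: 4.55
position: [0.596, 0.1195, 0.2365]
tool_rot: [[-0.18, 0.984, -0.001], [0.984, 0.18, -0.0], [0.0, -0.001, -1.0]]
ft_force: [-0.9, -0.5, 0.1]
grip_width: -0.0001
```

Emit:
step_arm(steps=[0,0,-0.006,0.01,0,0,0,0,0,-0.012,0.02,0,0,0,0,0,-0.018,0.03,0,0,0,0,0,-0.024,0.04,0,0,0])

```text
time_s: 4.95
position: [0.5888, 0.1182, 0.2248]
tool_rot: [[-0.18, 0.984, 0.0], [0.984, 0.18, -0.0], [-0.0, 0.0, -1.0]]
ft_force: [-1.5, 0.6, 2.2]
grip_width: -0.0
```

Run:
```python
from h import *
im,d=snap("scene","s2")
cv2.imwrite('pics/s2z.png',cv2.resize(im[90:220,250:400],None,fx=4.5,fy=4.5,interpolation=cv2.INTER_CUBIC))
plan([(-.028,0,.153)])
```

```text
t 5.0 pos [0.5885 0.1182 0.2243] F [0.027  0.1513 0.6725] w 0.0002 q [  0.0694  27.8785  68.2863  -0.0045  83.8876 -10.2965]
warmer-frame TCP -0.0003774605116014478 0.0007712036002601487 0.2242886522050887
(-0.028, 0, 0.153) shift [-0.002  -0.0919  0.2377] turn [-0.0012 -0.0001  0.0081]
```

View pics/s2z.png

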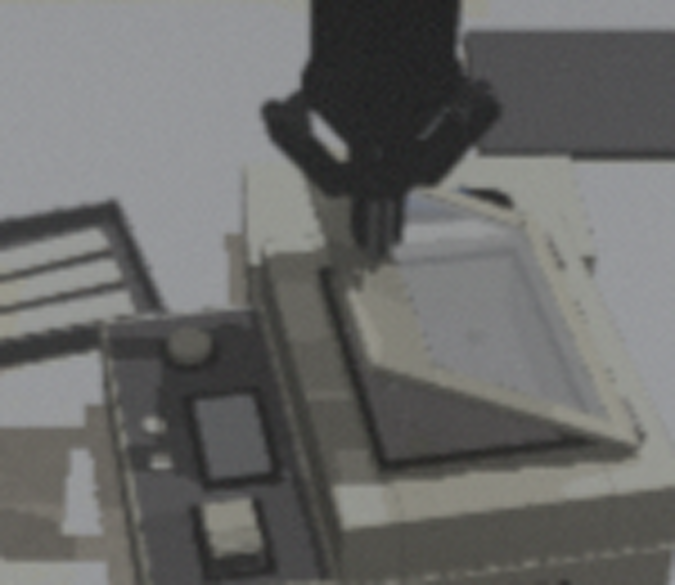

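The lid has started down with the fingertips on the rail near (380, 262). I keep following the arc.

Emit:
step_arm(steps=[0,-0.002,-0.006,0.01,0,0,0,0,-0.002,-0.012,0.02,0,0,0,0,-0.002,-0.018,0.03,0,0,0,0,-0.002,-0.024,0.04,0,0,0,0,-0.002,-0.03,0.05,0,0,0,0,-0.002,-0.035,0.06,0,0,0,0,-0.002,-0.04,0.07,0,0,0,0,-0.002,-0.045,0.08,0,0,0,0,-0.002,-0.05,0.09,0,0,0,0,-0.002,-0.055,0.1,0,0,0])

```text
time_s: 6.0
position: [0.5728, 0.1147, 0.1947]
tool_rot: [[-0.18, 0.984, -0.0], [0.984, 0.18, -0.0], [0.0, -0.0, -1.0]]
ft_force: [1.3, 0.4, -0.0]
grip_width: -0.0001
```

Run:
```python
from h import *
plan([(-.028,0,.153)])
```

```text
t 6.0 pos [0.5728 0.1147 0.1947] F [ 1.3155  0.4161 -0.0284] w -0.0001 q [ -0.2837  27.6191  73.8758  -0.0002  78.5074 -10.6507]
warmer-frame TCP -0.016447952157949253 2.1184134020047277e-05 0.19465568280600232
(-0.028, 0, 0.153) shift [ 0.0002 -0.0385  0.1389] turn [-0.     -0.      0.0082]
```

Emit:
step_arm(steps=[0,0,-0.004,0.01,0,0,0,0,0,-0.008,0.02,0,0,0,0,0,-0.012,0.03,0,0,0,0,0,-0.016,0.04,0,0,0,0,0,-0.02,0.05,0,0,0,0,0,-0.024,0.06,0,0,0,0,0,-0.028,0.07,0,0,0,0,0,-0.031,0.08,0,0,0,0,0,-0.034,0.09,0,0,0,0,0,-0.037,0.1,0,0,0])

```text
time_s: 7.0
position: [0.5619, 0.1127, 0.1647]
tool_rot: [[-0.18, 0.984, -0.0], [0.984, 0.18, 0.0], [0.0, -0.0, -1.0]]
ft_force: [0.2, -0.4, 1.1]
grip_width: -0.0
```

Emit:
step_arm(steps=[0,0,0,0.005,0,0,0,0,0,0,0.01,0,0,0,0,0,0,0.015,0,0,0,0,0,0,0.02,0,0,0])

```text
time_s: 7.4
position: [0.5619, 0.1127, 0.1588]
tool_rot: [[-0.18, 0.984, -0.0], [0.984, 0.18, -0.0], [0.0, -0.0, -1.0]]
ft_force: [-0.9, 0.9, 1.0]
grip_width: -0.0002
```

Run:
```python
from h import *
plan([(-.028,0,.153)])
im,d=snap("scene","s3")
cv2.imwrite('pics/s3z.png',cv2.resize(im[90:220,250:400],None,fx=4.5,fy=4.5,interpolation=cv2.INTER_CUBIC))
```

```text
t 7.4 pos [0.5619 0.1127 0.1588] F [-0.854   0.8999  0.986 ] w -0.0002 q [ -0.4898  28.5482  78.7458  -0.0009  72.7237 -10.8567]
warmer-frame TCP -0.02751191868124091 -2.554805485706444e-05 0.15876910196785252
(-0.028, 0, 0.153) shift [ 0.0001 -0.0016  0.0192] turn [-0.0004 -0.0001  0.0082]
```

View pics/s3z.png

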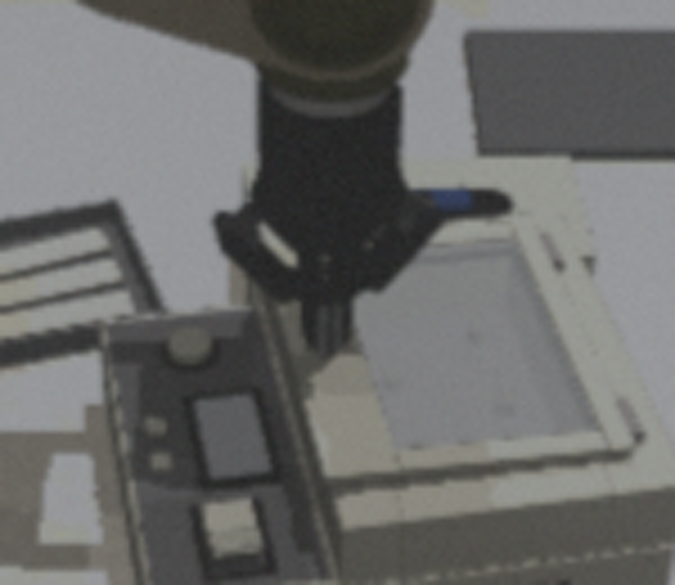

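The lid is nearly flat with the fingertips on its front rail near (328, 350). I do the last millimetres slowly while watching the force.

Emit:
step_arm(steps=[0,0,0,0.004,0,0,0,0,0,0,0.008,0,0,0,0,0,0,0.011,0,0,0])

```text
time_s: 7.75
position: [0.5619, 0.1127, 0.1555]
tool_rot: [[-0.18, 0.984, -0.0], [0.984, 0.18, 0.0], [0.0, -0.0, -1.0]]
ft_force: [-1.4, 0.1, 1.0]
grip_width: -0.0001
```

Emit:
step_arm(steps=[0,0,0,0.003,0,0,0,0,0,0,0.005,0,0,0])

```text
time_s: 7.95
position: [0.562, 0.1127, 0.154]
tool_rot: [[-0.18, 0.984, -0.0], [0.984, 0.18, -0.0], [0.0, -0.0, -1.0]]
ft_force: [-0.8, -0.5, 0.3]
grip_width: -0.0002
```

Emit:
step_arm(steps=[0,0,0,0.003,0,0,0,0,0,0,0.003,0,0,0])

```text
time_s: 8.15
position: [0.562, 0.1127, 0.1531]
tool_rot: [[-0.18, 0.984, 0.0], [0.984, 0.18, 0.0], [0.0, 0.0, -1.0]]
ft_force: [-0.1, -0.1, 0.5]
grip_width: -0.0002
```

Emit:
step_arm(steps=[0,0,0,0.003,0,0,0,0,0,0,0.003,0,0,0])

```text
time_s: 8.35
position: [0.5621, 0.1127, 0.153]
tool_rot: [[-0.18, 0.984, 0.001], [0.984, 0.18, -0.0], [-0.0, 0.001, -1.0]]
ft_force: [-2.8, -1.1, 6.0]
grip_width: -0.0001
```

Emit:
step_arm(steps=[0,0,0,0.003,0,0,0,0,0,0,0.003,0,0,0])

```text
time_s: 8.55
position: [0.5621, 0.1127, 0.153]
tool_rot: [[-0.18, 0.984, 0.002], [0.984, 0.18, -0.0], [-0.0, 0.002, -1.0]]
ft_force: [-4.7, -0.3, 11.5]
grip_width: 0.0002
```

The lid stops hard at TCP z = 0.153, exactly where the fingertips should be when it is shut, with about 11 N on it. I lift off and move to the rocker.

Emit:
step_arm(steps=[0,0,0,-0.03,0,0,0,0,0,0,-0.1,0,0,0,0,-0.08,-0.05,-0.1,0,0,0,0,-0.18,-0.12,-0.1,0,0,0,0,-0.27,-0.19,-0.1,0,0,0,0,-0.33,-0.232,-0.1,0,0,0,0,-0.333,-0.232,-0.07,0,0,0,0,-0.333,-0.232,-0.05,0,0,0,0,-0.333,-0.232,-0.05,0,0,0])

```text
time_s: 9.45
position: [0.5114, 0.0027, 0.1654]
tool_rot: [[-0.181, 0.984, -0.002], [0.984, 0.181, 0.001], [0.001, -0.002, -1.0]]
ft_force: [0.2, 0.2, -0.5]
grip_width: 0.0
```

Run:
```python
from h import *
plan([(-.097,-.1,.13)])
im,d=snap("scene","s4")
cv2.imwrite('pics/s4z.png',cv2.resize(im[90:260,250:420],None,fx=3.5,fy=3.5,interpolation=cv2.INTER_CUBIC))
im,d=snap("wrist","w4")
# lid angle check in top
im,d=snap("top","t4")
c=imaging.get_calibration("top");K=np.array(c["camera_matrix"]);T=np.array(c["world_from_camera"])
v,u=np.mgrid[110:265,215:350];z=d[110:265,215:350]
P=(np.stack([(u-K[0,2])/K[0,0]*z,(v-K[1,2])/K[1,1]*z,z,np.ones_like(z)],-1)@T.T)[...,:3].reshape(-1,3)
cc,s=np.cos(TH),np.sin(TH);L=P.copy();L[:,:2]=(P[:,:2]-T0)@np.array([[cc,-s],[s,cc]])
for x in np.arange(-.05,.14,.02):
    m=(abs(L[:,0]-x)<.01)&(L[:,1]<.095)&(L[:,1]>0.02); print(round(x,2),np.percentile(L[m,2],[10,50,90]))
```

```text
t 9.45 pos [0.5114 0.0027 0.1654] F [ 0.2262  0.1632 -0.5053] w 0.0 q [-12.9879  22.5863  88.0679   0.0139  69.4561 -23.3976]
warmer-frame TCP -0.096327780854121 -0.09960516027492759 0.16539004035558863
(-0.097, -0.1, 0.13) shift [-0.0014 -0.0021  0.118 ] turn [-0.0021 -0.0012  0.009 ]
-0.05 [0.0747 0.0799 0.1356]
-0.03 [0.1315 0.1343 0.1371]
-0.01 [0.1302 0.1333 0.1365]
0.01 [0.1295 0.1323 0.1354]
0.03 [0.1298 0.1329 0.1359]
0.05 [0.1293 0.1321 0.1353]
0.07 [0.1296 0.1323 0.1352]
0.09 [0.1295 0.1325 0.1347]
0.11 [0.1306 0.1333 0.1365]
0.13 [0.1213 0.1253 0.1347]
```

View pics/s4z.png

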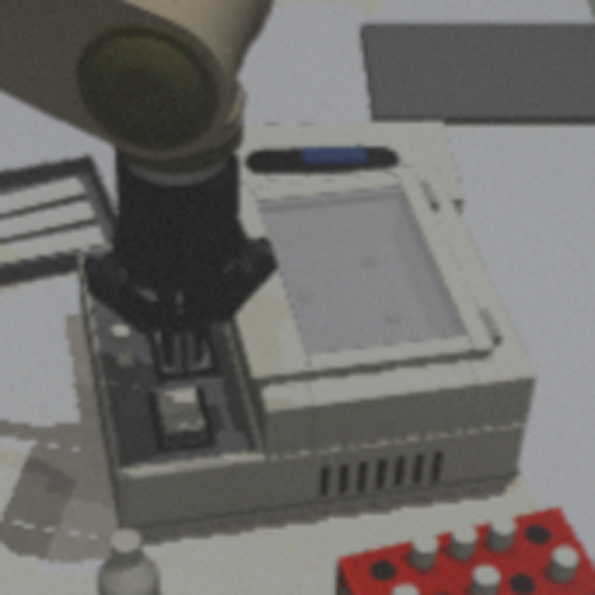

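View pics/w4.png

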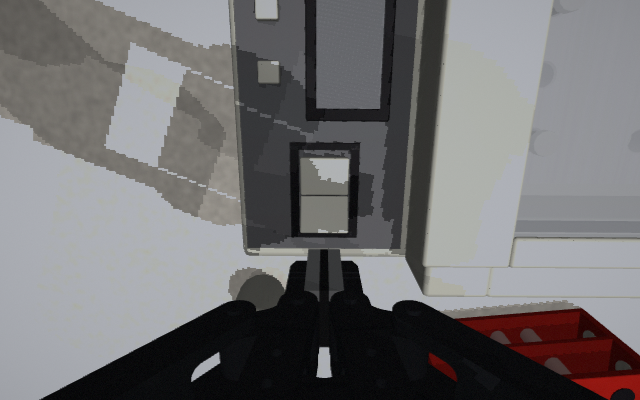

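The lid reads flat at about 0.133 m, so it is shut. The wrist view shows the rocker (pivot line at (325, 195)) in line with the finger column (324). I check the rocker's position from this view.

Run:
```python
from h import *
print('rocker pivot obs',ray("wrist",(325,195),.085),'model',W2(-.097,-.084,.085))
print('sr obs',ray("wrist",(268.5,72),.084),'model',W2(-.128,-.016,.084))
d=np.load('pics/w4.npy')
for p in [(325,205),(325,215),(325,228),(325,185),(325,165)]: print(p,w("wrist",p,d))
plan([(-.097,-.1,.13)])
```

```text
rocker pivot obs [0.5086 0.0192 0.085 ] model [0.5081 0.0179 0.085 ]
sr obs [0.4658 0.0818 0.084 ] model [0.4657 0.0795 0.084 ]
(325, 205) [0.5094 0.0151 0.0917]
(325, 215) [0.5104 0.0095 0.0931]
(325, 228) [0.5117 0.0026 0.0959]
(325, 185) [0.5073 0.0263 0.0894]
(325, 165) [0.5052 0.0379 0.0895]
t 9.6 pos [0.5118 0.0026 0.1664] F [ 0.0272 -0.232  -0.119 ] w 0.0001 q [-12.981   22.5185  87.9906   0.0045  69.4941 -23.4168]
warmer-frame TCP -0.09594594287441707 -0.09974210587048804 0.1663730138003276
(-0.097, -0.1, 0.13) shift [-0.0008 -0.0035  0.1212] turn [-0.     -0.0001  0.0096]
```

Emit:
step_arm(steps=[0,0,-0.003,0.05,0,0,0,0,0,-0.003,0.1,0,0,0,0,0,-0.003,0.14,0,0,0,0,0,-0.003,0.16,0,0,0,0,0,-0.003,0.16,0,0,0])

```text
time_s: 10.1
position: [0.5106, 0.0021, 0.118]
tool_rot: [[-0.18, 0.984, -0.001], [0.984, 0.18, 0.0], [0.0, -0.001, -1.0]]
ft_force: [-0.6, -0.1, 0.4]
grip_width: 0.0002
```

Emit:
step_arm(steps=[0,0,0,0.005,0,0,0,0,0,0,0.01,0,0,0,0,0,0,0.015,0,0,0,0,0,0,0.015,0,0,0])

```text
time_s: 10.5
position: [0.5106, 0.0017, 0.114]
tool_rot: [[-0.18, 0.984, 0.0], [0.984, 0.18, -0.0], [-0.0, 0.0, -1.0]]
ft_force: [0.5, -0.6, 0.2]
grip_width: 0.0
```

Emit:
step_arm(steps=[0,0,0,0.005,0,0,0,0,0,0,0.01,0,0,0,0,0,0,0.01,0,0,0])

```text
time_s: 10.8
position: [0.511, 0.0014, 0.1111]
tool_rot: [[-0.18, 0.984, 0.001], [0.984, 0.18, -0.001], [-0.001, 0.001, -1.0]]
ft_force: [0.1, -2.3, 2.7]
grip_width: 0.0003
```

Emit:
step_arm(steps=[0,0,0,0.004,0,0,0,0,0,0,0.008,0,0,0,0,0,0,0.012,0,0,0,0,0,0,0.012,0,0,0])

```text
time_s: 11.2
position: [0.5106, 0.0019, 0.1071]
tool_rot: [[-0.18, 0.984, -0.0], [0.984, 0.18, 0.0], [0.0, -0.0, -1.0]]
ft_force: [1.0, -0.8, 2.0]
grip_width: -0.0005
```

Emit:
step_arm(steps=[0,0,0,0.003,0,0,0,0,0,0,0.005,0,0,0])

```text
time_s: 11.4
position: [0.5106, 0.0018, 0.1057]
tool_rot: [[-0.18, 0.984, -0.0], [0.984, 0.18, -0.0], [-0.0, -0.0, -1.0]]
ft_force: [1.5, -2.3, 2.8]
grip_width: 0.0001
```

Emit:
step_arm(steps=[0,0,0,0.003,0,0,0,0,0,0,0.003,0,0,0])

```text
time_s: 11.6
position: [0.5107, 0.0017, 0.1056]
tool_rot: [[-0.18, 0.984, 0.001], [0.984, 0.18, -0.0], [-0.0, 0.0, -1.0]]
ft_force: [-1.4, -2.7, 9.1]
grip_width: -0.0003
```

Emit:
step_arm(steps=[0,0,0,0.003,0,0,0,0,0,0,0.003,0,0,0])

```text
time_s: 11.8
position: [0.5107, 0.0017, 0.1054]
tool_rot: [[-0.18, 0.984, 0.001], [0.984, 0.18, -0.0], [-0.001, 0.001, -1.0]]
ft_force: [-4.3, -1.1, 18.1]
grip_width: -0.0002
```

The rocker reached its stop at TCP z = 0.1055, which matches the on position. I lift and check it.

Emit:
step_arm(steps=[0,0,0,-0.02,0,0,0,0,0,0,-0.1,0,0,0,0,0,0,-0.2,0,0,0,0,0,0,-0.2,0,0,0,0,0,0,-0.2,0,0,0])

```text
time_s: 12.3
position: [0.5103, 0.0021, 0.1639]
tool_rot: [[-0.18, 0.984, -0.0], [0.984, 0.18, 0.0], [0.0, -0.0, -1.0]]
ft_force: [-0.1, 0.5, -1.5]
grip_width: 0.0002
```

Run:
```python
from h import *
im,d=snap("wrist","w5")
c=imaging.get_calibration("wrist")
for p in [(325,205),(325,215),(325,228),(325,185),(325,175),(325,165)]: print(p,w("wrist",p,d))
plan([(-.097,.084,.165)])
```

```text
(325, 205) [0.5075 0.0144 0.088 ]
(325, 215) [0.5086 0.0083 0.0879]
(325, 228) [0.51   0.0004 0.0883]
(325, 185) [0.5052 0.027  0.0911]
(325, 175) [0.504  0.0331 0.0931]
(325, 165) [0.503  0.0388 0.0943]
t 12.35 pos [0.51   0.0021 0.1632] F [-0.3467  1.4875 -0.0019] w 0.0001 q [-13.0963  22.6023  88.4713   0.02    69.0345 -23.4736]
warmer-frame TCP -0.0978356864683974 -0.09995936100019043 0.1632015929156085
(-0.097, 0.084, 0.165) shift [ 0.6132  0.0067 -0.0054] turn [-0.002  -0.0013  0.0082]
```

View pics/w5.png

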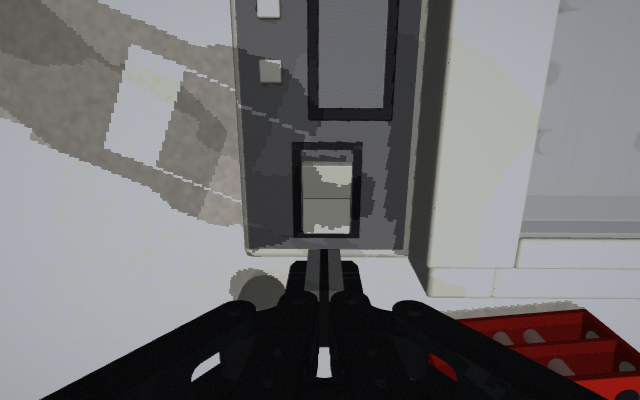

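The rocker is on: its outer half is level at 0.088 m and its inner end is raised. Next the start key, passing high over the set keys.

Emit:
step_arm(steps=[0,0.07,0,0,0,0,0,0,0.19,0,0,0,0,0,0,0.32,0,0,0,0,0,0,0.45,0,0,0,0,0,0,0.56,0.005,0,0,0,0,0,0.613,0.007,0,0,0,0,0,0.613,0.007,0,0,0,0,0,0.613,0.007,0,0,0,0])

```text
time_s: 13.15
position: [0.4792, 0.1828, 0.163]
tool_rot: [[-0.18, 0.984, -0.002], [0.984, 0.18, -0.0], [-0.0, -0.002, -1.0]]
ft_force: [-0.6, -0.5, -0.3]
grip_width: -0.0
```

Run:
```python
from h import *
plan([(-.097,.084,.115)])
im,d=snap("wrist","w6")
```

```text
t 13.15 pos [0.4792 0.1828 0.163 ] F [-0.5708 -0.5305 -0.283 ] w -0.0 q [ 7.6439 22.8773 88.0299 -0.0098 69.2163 -2.7512]
warmer-frame TCP -0.09681731240078546 0.08340241865580972 0.1630491076353797
(-0.097, 0.084, 0.115) shift [ 0.002  -0.0002  0.1602] turn [-0.0028  0.0001  0.0089]
```

View pics/w6.png

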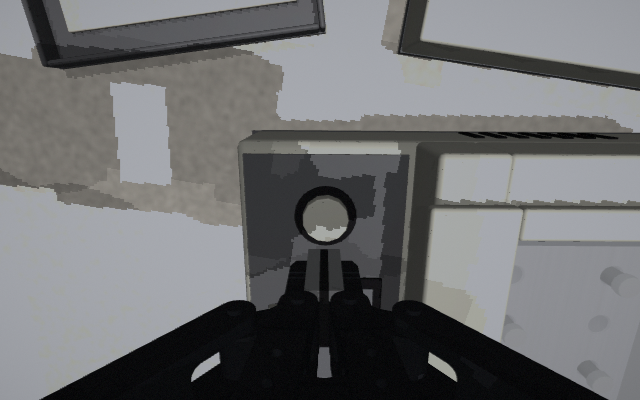

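The key at (325, 216) is in line with the fingers. I descend on it.

Run:
```python
from h import *
print(ray("wrist",(325.5,215.5),.088),W2(-.097,.084,.088))
```

```text
[0.4784 0.1884 0.088 ] [0.4789 0.1834 0.088 ]
```

Emit:
step_arm(steps=[0,0.003,0,0.05,0,0,0,0,0.003,0,0.11,0,0,0,0,0.003,0,0.15,0,0,0,0,0.003,0,0.175,0,0,0,0,0.003,0,0.175,0,0,0])

```text
time_s: 13.7
position: [0.4792, 0.1831, 0.1106]
tool_rot: [[-0.179, 0.984, -0.002], [0.984, 0.179, -0.0], [0.0, -0.002, -1.0]]
ft_force: [0.3, -0.1, 0.9]
grip_width: 0.0001
```

Emit:
step_arm(steps=[0,0,0,0.005,0,0,0,0,0,0,0.01,0,0,0,0,0,0,0.015,0,0,0,0,0,0,0.015,0,0,0])

```text
time_s: 14.1
position: [0.4794, 0.1839, 0.1071]
tool_rot: [[-0.18, 0.984, 0.0], [0.984, 0.18, -0.0], [-0.0, 0.0, -1.0]]
ft_force: [0.4, 1.5, 0.1]
grip_width: -0.0002
```

Emit:
step_arm(steps=[0,0.006,0,0,0,0,0,0,0.006,0,0.005,0,0,0,0,0.006,0,0.01,0,0,0,0,0.006,0,0.01,0,0,0])

```text
time_s: 14.5
position: [0.4792, 0.1858, 0.104]
tool_rot: [[-0.18, 0.984, 0.0], [0.984, 0.18, 0.0], [0.0, 0.0, -1.0]]
ft_force: [-0.8, 0.8, 2.7]
grip_width: -0.0001
```

Emit:
step_arm(steps=[0,0,0,0.004,0,0,0,0,0,0,0.008,0,0,0,0,0,0,0.008,0,0,0])

```text
time_s: 14.8
position: [0.4792, 0.1858, 0.1016]
tool_rot: [[-0.18, 0.984, 0.0], [0.984, 0.18, 0.0], [0.0, 0.0, -1.0]]
ft_force: [-1.1, 1.5, 3.2]
grip_width: 0.0001
```

Emit:
step_arm(steps=[0,0,0,0.003,0,0,0,0,0,0,0.004,0,0,0])

```text
time_s: 15.0
position: [0.4792, 0.1858, 0.1009]
tool_rot: [[-0.18, 0.984, 0.001], [0.984, 0.18, 0.0], [0.0, 0.001, -1.0]]
ft_force: [-2.9, 1.4, 9.5]
grip_width: -0.0
```

Emit:
step_arm(steps=[0,0,0,0.003,0,0,0,0,0,0,0.003,0,0,0])

```text
time_s: 15.2
position: [0.4792, 0.1858, 0.1008]
tool_rot: [[-0.18, 0.984, 0.001], [0.984, 0.18, 0.0], [0.0, 0.001, -1.0]]
ft_force: [-4.8, 1.5, 15.7]
grip_width: 0.0002
```

The key is against its stop: TCP z = 0.1008, about 4 mm of travel, 15.7 N. I release it and move the hand up and away.

Emit:
step_arm(steps=[0,0,0,-0.02,0,0,0,0,0,0,-0.08,0,0,0,0,0,0,-0.2,0,0,0,0,0,0,-0.33,0,0,0,0,0,-0.08,-0.45,0,0,0,0,0,-0.2,-0.55,0,0,0,0,0,-0.25,-0.6,0,0,0,0,0,-0.25,-0.6,0,0,0,0,0,-0.25,-0.6,0,0,0])

```text
time_s: 16.1
position: [0.4056, 0.172, 0.279]
tool_rot: [[-0.18, 0.984, -0.0], [0.984, 0.18, -0.0], [-0.0, -0.0, -1.0]]
ft_force: [1.3, -0.7, -0.5]
grip_width: 0.0002
```

Run:
```python
from h import *
plan([])
im,d=snap("scene","s7")
cv2.imwrite('pics/s7z.png',cv2.resize(im[90:300,210:430],None,fx=2.8,fy=2.8,interpolation=cv2.INTER_CUBIC))
im,d=snap("wrist","w7")
for nm,p in dict(key=(-.097,.084,.088),rout=(-.097,-.100,.089),rin=(-.097,-.066,.094),lid=(-.029,.05,.136),sl=(-.128,.016,.084),sr=(-.128,-.016,.084)).items():
    for cam,dd in (("wrist",d),):
        c=imaging.get_calibration(cam);K=np.array(c["camera_matrix"]);T=np.linalg.inv(np.array(c["world_from_camera"]))
        q=T@np.append(W2(*p),1);px=(K@(q[:3]/q[2]))[:2]
        try: print(nm,px,w(cam,px,dd,1),W2(*p))
        except Exception as e: print(nm,px,'out')
```

```text
t 16.1 pos [0.4056 0.172  0.279 ] F [ 1.2769 -0.7477 -0.4528] w 0.0002 q [ 7.529   9.3409 86.9127 -0.0199 83.7614 -2.8242]
warmer-frame TCP -0.17118190604499753 0.08556537411211333 0.278978766302424
key [407.0193 183.4034] [0.479  0.1833 0.0876] [0.4789 0.1834 0.088 ]
rout [394.6071 355.0527] [0.4173 0.1925 0.3365] [0.5108 0.0022 0.089 ]
rin [397.635  330.1353] [0.424  0.1849 0.3157] [0.5049 0.0357 0.094 ]
lid [502.0649 239.1963] [0.552  0.1616 0.1356] [0.5518 0.1617 0.136 ]
sl [369.0063 250.7285] [0.4602 0.1109 0.0838] [0.4602 0.111  0.084 ]
sr [367.6623 280.4191] [0.4659 0.0792 0.0834] [0.4657 0.0795 0.084 ]
```

View pics/s7z.png

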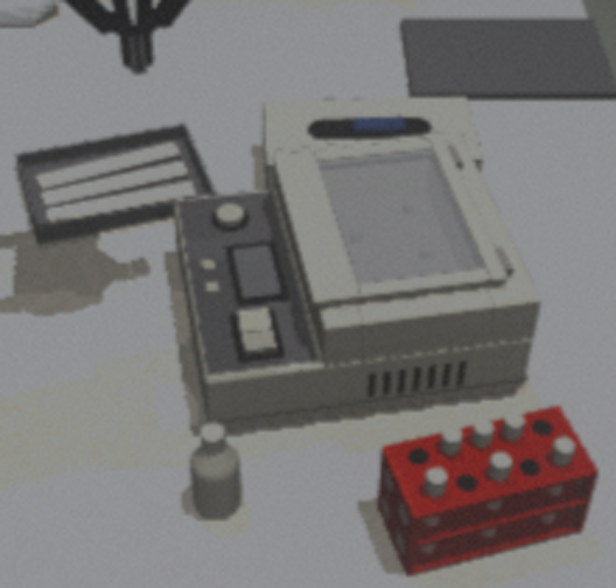

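View pics/w7.png

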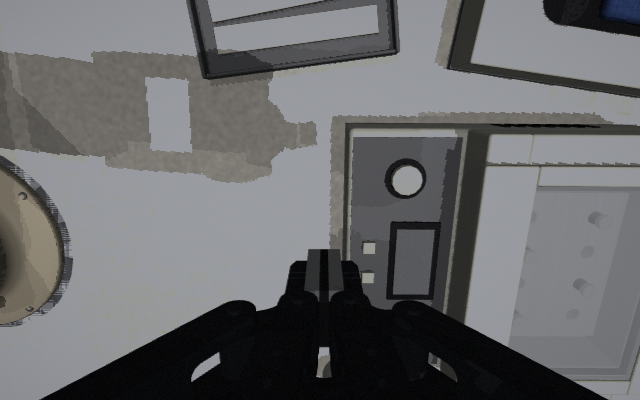

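The lid is shut (0.1356 m), the start key is back up (0.0876 m), and the set keys are untouched. The rocker is on, and nothing else has moved. I hand in.

```bash
python3 -c "
from rig import close_job
print(close_job())"
```

```text
the job is handed in; nothing more can be done
None
```

The warmer's lid is shut, the power rocker is switched on, and the start key has been pressed and has come back up. I handed the job in at about 16 s, with the hand clear of everything.

- **Lid:** I pressed it down the arc by the front rail with the fingertips shut, slowing at the end. It stopped hard at the expected height with about 11 N on it. The last wrist depth reading put the rail at 135.6 mm, against 136 mm expected when shut.
- **Rocker:** I pressed the outer end to its stop, which took about 18 N at the end. A depth check just afterwards showed the outer half level at 88 mm and the inner end raised. At the end the wrist view of it was blocked by the gripper, so I only have the scene picture, which looks consistent with on.
- **Start key:** I pressed it the full 4 mm of travel to its stop, about 16 N at the end. It came back up to 87.6 mm, against 88 mm expected.
- **Other things:** Both set keys read up at about 83.5 mm, and the rack, bottle and tray look unmoved in the last pictures. I saw no sign of the tubes being disturbed through the lid, but I did not measure them.

The camera estimates disagreed with each other by 2 to 5 mm along the warmer's width. Two of those wrist pictures, including the 5 mm one, were probably taken while the arm was still settling. I aimed between the estimates, and the stop heights matched the expected positions to within about 0.5 mm. End-stop forces briefly went above the few newtons needed to move each part, but stayed well under the limits.

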